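# Turn a sample tube label-up, lay it in the sloping reader and ease the spring flap shut

### The job

First roll the sample tube lying on the rubber mat over until its paper label faces up, then open the tube reader's flap all the way so that it leans back and stays. Lay the tube, label still facing up towards the flap, along the reader's sloping cradle, without dropping it, and ease the flap down with control until it is fully closed: it is sprung and heavy and must not slam or be let fall. Leave the other things on the bench where they are.

Things in the scene. Friction and masses are not known exactly. Their poses are not given: they have to be found in the camera images.
- tube: Sample tube lying on the mat: a smooth cylinder 30 mm in diameter, 110 mm long, about 70 g, clear with amber filling, rolling freely. Origin at its centre (on the axis, mid-length, 18 mm above the bench at the start). x runs along the tube, white flush cap (22 mm) at the -x end; +y points at the label. At the start z is up and the label faces sideways, roughly to the robot's left.
- tube_label (a point): Middle of the white paper label on the tube's side wall: at x +13, y +15 mm of the tube. It covers about 100 degrees of the wall, 58 mm long. A quarter turn brings it from the side to the top: the tube's centre then rolls about 24 mm towards the side away from the label (47 mm for a fingertip dragging the tube's top).
- mat: Black rubber mat 160 x 180 x 3 mm, fixed flat on the bench, origin centre of its underside; the tube starts on it.
- reader: Tube reader, fixed: a white tilted tub, 200 mm long, 136 wide, on a grey stand 220 x 136 mm. Origin centre of the stand's underside, z up, x from low front to high rear. Its deck rises 30 degrees along +x, deck centre 120 mm above the bench. Well in the deck under the flap: 127 mm long (57 mm forward, 70 back of the deck centre), 120 wide, 50 deep; its front wall is the foot stop.
- cradle: Black V-cradle in the well: two V-blocks 12 mm wide, 35 mm either side of the middle. Origin = seated tube's centre, 21 mm below the deck centre square to the deck. x up the slope, y to the reader's left, z square to the deck (leaning 30 degrees to the front). A centred tube has 2 mm to the foot stop, 15 mm free above, its top 6 mm under the closed flap. Either end of the tube may be uppermost.
- flap (a joint): Angle (rad) of the reader's flap, a grey plate 170 x 136 x 4 mm, 0.4 kg: 0 closed flat on the deck, 2.18 fully open on its stop. Hinged along the deck's right (-y) edge, parallel to the slope; its left edge lifts and swings over to the right. Spring and weight close it hard below about 1.85 (about 2 N at the bar lifts it; let go, it slams); beyond, its weight beats the spring and it stays.
- flap_hinge (a point): Fixed point on the flap's hinge axis, at mid-length: 68 mm towards cradle -y and 21 mm towards cradle +z from the cradle's origin. Axes as the cradle's.
- flap_bar (a point): Middle of the flap's steel grip bar: round, 10 mm in diameter, parallel to the hinge and 178 mm from it, 42 mm beyond the plate's edge, with a bracket at each end (104 mm clear between). Closed, it stands off the reader's left side with free space around and under it. Axes turn with the flap: x along the bar, z square to the flap.
- bottle: Bystander: clear bottle with green cap, diameter 68, height 150 mm; origin centre of its underside.
- beaker: Bystander: glass beaker, diameter 70, height 90 mm; origin centre of its underside.
- dish: Bystander: flat amber dish, diameter 90, height 15 mm; origin centre of its underside.
- tape: Bystander: roll of paper tape lying flat, diameter 72, height 20 mm; origin centre of its underside.
- jar: Bystander: small white jar with red cap, diameter 44, height 55 mm; origin centre of its underside.
- marker: Bystander: marker pen 130 x 14 x 14 mm lying along its x; origin centre of its underside.
Things that resemble listed ones, but are neither listed nor needed, are in the scene too. What is shaped like the tube but green is not meant.

How it is judged:
By the outcome, as a careful person would: the job done as asked, in the order asked, and still so for the second after the job is handed in, with the robot touching nothing.
It also fails if it takes over 72 s, if anything falls off the work surface, if the arm or the gripper's body presses on something with over 40 N, if the wrist force passes 120 N, or if a joint passes its speed limit or range.

### The arm

A 6-joint arm with a two-finger parallel gripper is mounted at the origin on the work surface. World frame = base frame: x ahead of the robot, y to its left, z up, the work surface at z = 0. Lengths are in m, angles in rad, forces in N, time in s.
With the tool pointing down it reaches from about 0.35 to 0.975 m from the base axis. Payload 4.9 kg.
Tool frame: the origin (TCP) lies at the very end of the fingers, on their centre line; the grasp point (between the pads) lies 19 mm behind it (pinch_z is the distance from the TCP to the grasp point, in m); z points along the fingers, y is the line along which they close (so a half turn about z gives the same grasp; the last joint's range is limited). The gripper opens to 85 mm and grips with 20 to 120 N. Pads are 22 mm wide; open, the fingers measure 114 mm over their backs; the gripper's body (76 mm by 85 mm) begins 54 mm behind the grasp point. The pads swing forward as they close: fully open they stand 13 mm farther back than shut.
Start: joints at [-1.434, 0.053, 1.613, -0, 1.476, -0.119], TCP at [0.158, -0.605, 0.231] pointing down, gripper open.
Joint ranges: [-3.01, 3.01], [-1.01, 2.22], [0.06, 2.58], [-1.02, 4.17], [0.09, 2.62], [-3.14, 3.14]. Speed limits (rad/s): [2.57, 2.57, 3.14, 3.14, 3.14, 3.14].

### API

Orientations are given as a unit quaternion [w, x, y, z].
In Python, from plant import * gives the robot as it stands. The module is installed in compiled form; this text tells all that it offers.
- The arm moves only by the tool play_rows, never from a script. Its arguments are lists of equal length, an entry for each row: "linear": the shift along the world's x, y, z in m, a list of three; "turn": the turn about the world's z in degrees. A call has 1 to 8 rows; each row shifts and turns the commanded pose from where the row before left it; what a row does not reach is not made up. A row lasts 1/8 s, in which the tool goes at most 62.5 mm and 10.7 degrees, less where a joint would pass 70% of its speed; a pose out of reach is approached as far as the arm can. A call is refused whole if a number of a shift passes 0.0625 or a number of a turn 10.7, either way. A call with a gripper value outside its range is refused whole. "hand" is the finger opening in m, from 0 to 0.0854, set as the call begins (left out, the last holds). The fingers move at their own pace and stop on an object; the grip force is fixed at half the most. Time passes only in rows, so rows that do not move let the fingers close. It gives the time, the measured TCP pose, the force, the opening and the grip force at its end, in the units of the state.
- state(): the state, without advancing time (a new reading comes with each control period).
- grab_frame(name): name is "side" or "top" or "wrist"; returns the picture (420x560x3 uint8, red, green, blue); there is no depth.
- camera_info(name): a dict with "camera_matrix" (3x3 intrinsics, pixels), "origin" and "attitude" of the camera in the world; the wrist camera has in their place "mount" (4x4, takes a point from camera to tool coordinates, whose origin is the TCP and whose axes are the flange's). Camera axes: x right, y down, z forward; pixel columns grow to the right and rows downward; lengths in m; the calibration is good to about 2 mm. A picture is of the moment at which its call begins: read the wrist's pose just before it. camera_info takes no time and is no camera call.
- job_done(): hands the job in; it is judged then, once.
Trained networks look in the newest picture that a camera, given by its name, has taken for a name from the list of things; names that differ only in an ending like _2 or _b are one class to them, and where a whole thing is asked for, a point or a joint stands for the part that bears it (a point fixed in the world has none). Each returns a list of dicts, best first, with "p" (0 to 1); they miss things now and then, are a little off and sometimes report something else, mostly with a low value. They report only what shows in the picture. A call takes as long as a camera call. They do not tell look-alikes from the thing itself.
- trace(camera, thing): "region" (420x560 bool, what is visible of it) and "location" ([column, row] in pixels, amid what is visible of it).
The state is a dict: "time": time; "joint_pos": joint angles; "joint_vel": joint speeds; "joint_efforts": joint torques, N m; "tool_pos": TCP position; "tool_rot": TCP orientation; "contact_force": force on the tool from outside, world axes, zero at the start; "ft_torque": the same for the moment, N m; "gripper_width": opening from 0.0 (shut) to 1.0 (fully open); "grasp_force": force on a finger pad.
Only numpy, scipy, OpenCV 4.12 (cv2) and the standard library are available. Lean on these libraries where they do the work, as an engineer would, in place of code of your own. Each camera call takes 0.05 s, during which the arm holds its last target. There are 200 camera calls.

## Working session

There is one attempt and no reset: what is moved stays moved. The work goes in short steps, Python scripts to look and compute and a tool call to move; the robot and the scene stay as the last step left them, time stands still between calls to the robot, and variables do not carry over. Pictures are saved under pics/ and viewed, at most 10 in all, crops included, and the job is handed in when it is done.

Besides the shell and the picture viewer there is one more tool, called by a JSON object that holds its "api" and its "payload", one argument or row to a line. play_rows: Moves the arm, as the interface text tells. Its arguments: {"type":"object","properties":{"linear":{"type":"array","items":{"type":"array","items":{"type":"number"}}},"turn":{"type":"array","items":{"type":"number"}},"hand":{"type":"number"}},"required":["linear","turn"]}

```bash
mkdir -p pics; cat > h.py <<'E'
from plant import *
import numpy as np, cv2
from scipy.spatial.transform import Rotation as R
def rot(a):
    a=np.array(a,float)
    return a if a.shape==(3,3) else R.from_quat(a,scalar_first=True).as_matrix()
def cam(n,s=None):
    c=camera_info(n);K=np.array(c["camera_matrix"])
    if n!="wrist": return K,rot(c["attitude"]),np.array(c["origin"])
    s=s or state();M=np.array(c["mount"]);T=rot(s["tool_rot"])
    return K,T@M[:3,:3],T@M[:3,3]+np.array(s["tool_pos"])
def onplane(C,px,z):
    K,A,o=C;d=A@np.linalg.solve(K,[px[0],px[1],1]);return o+d*(z-o[2])/d[2]
def proj(C,P):
    K,A,o=C;p=K@(A.T@(np.array(P)-o));return p[:2]/p[2]
def save(n,im): cv2.imwrite(f"pics/{n}.png",im[...,::-1])
E
python3 - <<'E'
from h import *
np.set_printoptions(precision=4,suppress=True)
s=state();print(s)
ims=[]
for n in("side","top"):
    ims.append(grab_frame(n))
    C=cam(n);print(n,C)
    for t in["tube","tube_label","mat","reader","cradle","flap","flap_bar"]:
        for r in trace(n,t)[:3]:
            if r["p"]<.2: continue
            print(n,t,round(r["p"],2),np.round(r["location"]),int(r["region"].sum()),[np.round(onplane(C,r["location"],z)[:2],3) for z in(.018,.12)])
save("side",ims[0]);save("top",ims[1])
print(camera_info("wrist"))
E
```

```text
{'time': 0.0, 'joint_pos': array([-1.434 ,  0.0534,  1.6143,  0.    ,  1.476 , -0.119 ]), 'joint_vel': array([-0.0015, -0.0009,  0.0011,  0.0013, -0.0011, -0.    ]), 'joint_efforts': array([ -0.0011, -39.3685, -37.0178,  -0.0002,   0.0072,  -0.    ]), 'tool_pos': array([ 0.1581, -0.604 ,  0.2301]), 'tool_rot': array([-0.001 ,  0.9918,  0.1275,  0.    ]), 'contact_force': array([0.2789, 0.1823, 0.7614]), 'ft_torque': array([-0.0186,  0.0023, -0.0226]), 'grasp_force': 0.0, 'gripper_width': 1.0024417118393365}
side (array([[507.9991,   0.    , 277.9164],
       [  0.    , 507.9991, 200.5885],
       [  0.    ,   0.    ,   1.    ]]), array([[-0.7386, -0.4009,  0.542 ],
       [-0.6741,  0.4418, -0.5919],
       [-0.0022, -0.8025, -0.5966]]), array([-0.1374,  0.8401,  0.8772]))
side tube 0.97 [337. 282.] 628 [array([0.327, 0.13 ]), array([0.272, 0.214])]
side tube 0.85 [250. 269.] 608 [array([0.507, 0.236]), array([0.43 , 0.308])]
side tube_label 0.98 [252. 270.] 564 [array([0.502, 0.233]), array([0.426, 0.305])]
side tube_label 0.58 [301. 324.] 792 [array([0.309, 0.282]), array([0.256, 0
[... 1208 characters left out ...]
ray([0.31 , 0.269]), array([0.311, 0.253])]
top mat 0.65 [219. 244.] 3876 [array([0.509, 0.191]), array([0.494, 0.182])]
top reader 0.73 [379. 205.] 6573 [array([ 0.587, -0.219]), array([ 0.565, -0.195])]
top flap 0.86 [389. 203.] 4568 [array([ 0.591, -0.244]), array([ 0.57 , -0.218])]
top flap_bar 0.86 [384. 205.] 4700 [array([ 0.586, -0.231]), array([ 0.565, -0.207])]
{'camera_matrix': array([[370.6625,   0.    , 280.009 ],
       [  0.    , 370.6625, 208.4555],
       [  0.    ,   0.    ,   1.    ]]), 'mount': array([[ 0.0006, -0.9615, -0.2748,  0.0708],
       [ 1.    ,  0.0008, -0.0006,  0.0001],
       [ 0.0008, -0.2748,  0.9615, -0.143 ],
       [ 0.    ,  0.    ,  0.    ,  1.    ]])}
```

View pics/side.png

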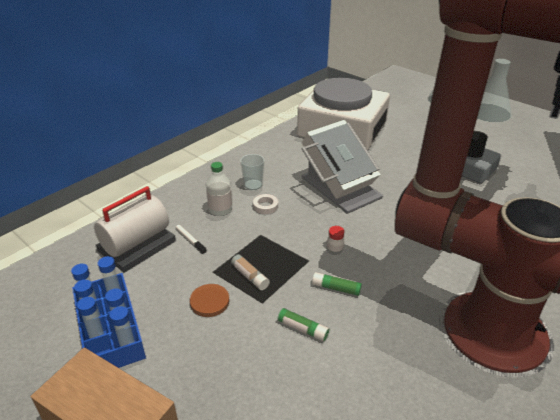

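View pics/top.png

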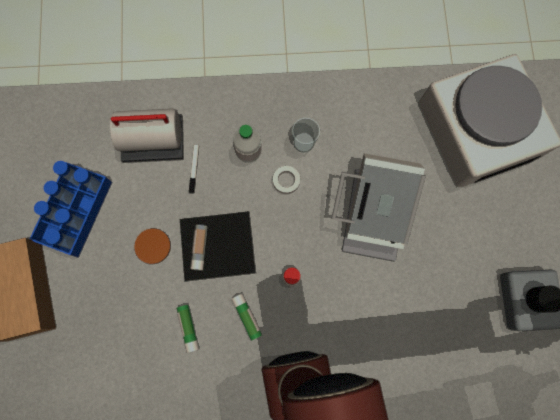

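```bash
python3 - <<'E'
from h import *
a=cv2.imread("pics/top.png")[140:270,315:440];b=cv2.imread("pics/side.png")[110:215,285:390]
a=cv2.resize(a,None,fx=4,fy=4,interpolation=cv2.INTER_CUBIC);b=cv2.resize(b,None,fx=4,fy=4,interpolation=cv2.INTER_CUBIC)
a=cv2.resize(a,(400,416));b=cv2.resize(b,(400,400))
c=np.zeros((416,800,3),np.uint8);c[:,:400]=a;c[:400,400:]=b
cv2.imwrite("pics/reader.png",c)
grab_frame("top")
C=cam("top")
for t in("tube","tube_label"):
  for r in trace("top",t):
    if np.hypot(r["location"][0]-197,r["location"][1]-248)>15: continue
    v,u=np.nonzero(r["region"])
    P=np.array([onplane(C,p,.018)[:2] for p in zip(u,v)])
    c=P.mean(0);w,V=np.linalg.eigh(np.cov((P-c).T));d=V[:,1]*np.sign(V[0,1])
    print(t,c,np.degrees(np.arctan2(d[1],d[0])),np.ptp((P-c)@V,axis=0), c+d*((P-c)@d).min(), c+d*((P-c)@d).max())
r=[x for x in trace("top","mat")][0];v,u=np.nonzero(r["region"])
P=np.array([onplane(C,p,.003)[:2] for p in zip(u,v)],np.float32);print("mat",cv2.minAreaRect(P),r["p"])
E
```

```text
tube [0.50450316 0.24150624] -7.6371474198314315 [0.03093037 0.11186109] [0.44890275 0.24896161] [0.55977158 0.23409538]
tube_label [0.50236997 0.24137279] -7.999188854961718 [0.03128756 0.11313077] [0.44785814 0.24903314] [0.55988815 0.23328996]
mat ((0.5084131956100464, 0.19770772755146027), (0.16138699650764465, 0.17955021560192108), 3.4574971199035645) 0.65
```

View pics/reader.png

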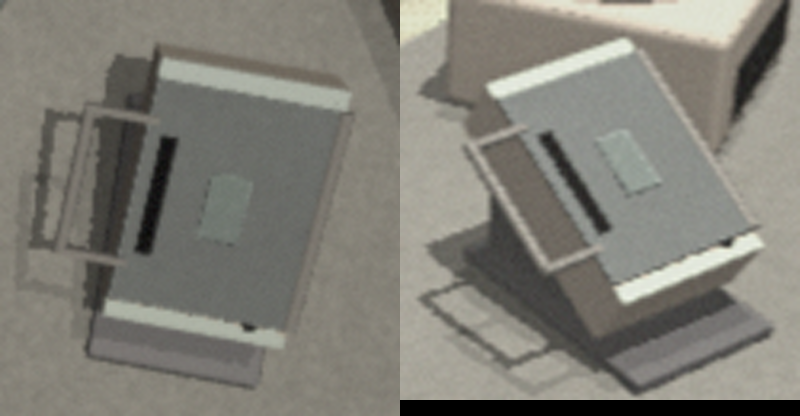

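```bash
cat > fit.py <<'E'
from h import *
from scipy.optimize import least_squares
L=[(100,68,0),(100,-68,0),(-100,68,0),(-100,-68,0),(55,110,0),(-55,110,0)]
T=[(162,58),(353,90),(102,317),(283,348),(90,107),(62,248)]
S=[(87,88),(232,40),(222,303),(362,240),(68,148),(147,268)]
T=[(315+u/3.2,140+v/3.2) for u,v in T];S=[(285+u/3.81,110+v/3.81) for u,v in S]
Ct,Cs=cam("top"),cam("side")
def Rr(yaw): return R.from_euler("ZY",[yaw,-np.pi/6]).as_matrix()
def res(q): 
    A=Rr(q[3])
    P=[A@(np.array(l)/1e3)+q[:3] for l in L]
    return np.concatenate([np.array(proj(C,p))-m for C,M in((Ct,T),(Cs,S)) for p,m in zip(P,M)])
if __name__=="__main__":
    np.set_printoptions(precision=4,suppress=True)
    f=least_squares(res,[.58,-.2,.12,-.2]);print(f.x,np.degrees(f.x[3]),f.fun.reshape(-1,2).round(1))
    d=f.x[:3];A=Rr(f.x[3]);print("cradle",d-A[:,2]*.021,"bar",d+A@[0,.11,0]);print(A)
    np.save("deck.npy",f.x)
E
python3 fit.py
```

```text
[ 0.5662 -0.209   0.1175 -0.2427] -13.90683850214499 [[ 0.3 -0.2]
 [-0.1  0.6]
 [ 0.5 -0.6]
 [ 0.   0.3]
 [ 0.5  0.1]
 [-0.4  0.3]
 [-0.4 -1.1]
 [-1.7 -1. ]
 [ 0.4  0.1]
 [ 0.3  1.3]
 [ 0.5 -0. ]
 [-0.3  0.7]]
cradle [ 0.5764 -0.2116  0.0993] bar [ 0.5927 -0.1023  0.1175]
[[ 0.8406  0.2403 -0.4853]
 [-0.2081  0.9707  0.1202]
 [ 0.5     0.      0.866 ]]
```

{"api": "play_rows", "payload": {
  "linear": [
    [0.0216,0.0535,-0.003],
    [0.0216,0.0535,-0.003],
    [0.0216,0.0535,-0.003],
    [0.0216,0.0535,-0.003],
    [0.0216,0.0535,-0.003],
    [0.0216,0.0535,-0.003],
    [0.0216,0.0535,-0.003],
    [0.0216,0.0535,-0.003]
  ],
  "turn": [-1.4,-1.4,-1.4,-1.4,-1.4,-1.4,-1.4,-1.4],
  "hand": 0
}}

```text
time: 2.0
tool_pos: [0.3313, -0.1751, 0.2076]
tool_rot: [0.0, 1.0, 0.029, 0.001]
contact_force: [1.0, -0.6, -1.3]
gripper_width: -0.002
grasp_force: 0.0
```

{"api": "play_rows", "payload": {
  "linear": [
    [0.0216,0.0535,-0.003],
    [0.0216,0.0535,-0.003],
    [0.0216,0.0535,-0.003],
    [0.0216,0.0535,-0.003],
    [0.0216,0.0535,-0.003],
    [0.0216,0.0535,-0.003],
    [0.0216,0.0535,-0.003],
    [0.0216,0.0535,-0.003]
  ],
  "turn": [-1.4,-1.4,-1.4,-1.4,-1.4,-1.4,-1.4,-1.4]
}}

```text
time: 3.0
tool_pos: [0.5043, 0.2534, 0.1834]
tool_rot: [-0.0, 0.998, -0.068, 0.0]
contact_force: [0.6, -0.8, -0.2]
gripper_width: 0.002
grasp_force: 0.0
```

```bash
cat > look.py <<'E'
from h import *
import sys
np.set_printoptions(precision=4,suppress=True)
def toolyaw(s): return np.degrees(np.arctan2(*rot(s["tool_rot"])[[1,0],0]))
def tube(name,zs={"tube":.018,"tube_label":.03},view=True):
    s=state();im=grab_frame("wrist");C=cam("wrist",s)
    print(s["time"],s["tool_pos"],toolyaw(s),s["contact_force"])
    for t in zs:
        for r in trace("wrist",t)[:2]:
            v,u=np.nonzero(r["region"]);P=np.array([onplane(C,p,zs[t])[:2] for p in zip(u[::3],v[::3])])
            c=P.mean(0);w,V=np.linalg.eigh(np.cov((P-c).T));d=V[:,1]*np.sign(V[0,1]);q=(P-c)@d;n=np.array([-d[1],d[0]]);k=(P-c)@n
            print(t,round(r["p"],2),np.round(r["location"]),"mid",c+d*(q.min()+q.max())/2+n*(k.min()+k.max())/2,"len",np.ptp(q),"wid",np.ptp(k),"yaw",np.degrees(np.arctan2(d[1],d[0])))
    if view: save(name,im)
if __name__=="__main__": tube(sys.argv[1])
E
python3 look.py w1
```

```text
3.0 [0.5043 0.2534 0.1834] -7.759459456634744 [ 0.5844 -0.7853 -0.2473]
tube 0.83 [292. 187.] mid [0.5012 0.2435] len 0.11630638404955818 wid 0.03155133239462121 yaw -7.459581864879729
tube 0.83 [412. 311.] mid [0.3656 0.1408] len 0.06166496340086299 wid 0.027910847187731846 yaw 42.13278018440806
tube_label 0.92 [409. 312.] mid [0.3741 0.1466] len 0.05643198105600429 wid 0.024508842700934237 yaw 42.318031850137274
tube_label 0.62 [281. 370.] mid [0.3321 0.2775] len 0.03218667650830464 wid 0.012090886550039388 yaw -12.257609348114578
```

View pics/w1.png

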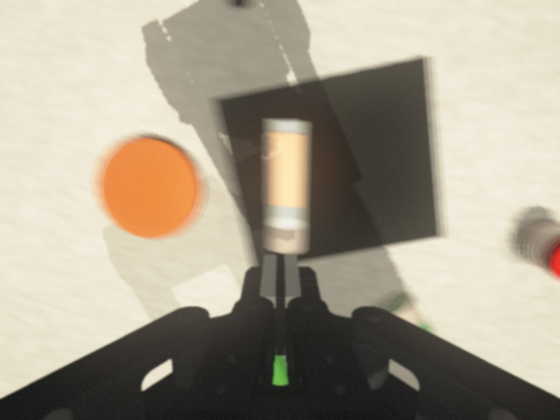

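{"api": "play_rows", "payload": {
  "linear": [
    [-0.001,-0.005,-0.046],
    [0,0,-0.046],
    [0,0,-0.046],
    [0,0,-0.008],
    [0,0,-0.003],
    [0,0,0]
  ],
  "turn": [0,0,0,0,0,0]
}}

```text
time: 3.9
tool_pos: [0.5044, 0.2467, 0.0367]
tool_rot: [-0.001, 0.998, -0.068, 0.002]
contact_force: [0.6, -0.3, 0.4]
gripper_width: 0.004
grasp_force: 0.0
```

{"api": "play_rows", "payload": {
  "linear": [
    [0,0,-0.002],
    [0,0,0]
  ],
  "turn": [0,0]
}}

```text
time: 4.15
tool_pos: [0.5033, 0.2466, 0.0332]
tool_rot: [-0.0, 0.998, -0.067, 0.001]
contact_force: [0.0, 0.5, 0.4]
gripper_width: 0.005
grasp_force: 0.0
```

{"api": "play_rows", "payload": {
  "linear": [
    [0,0.002,0],
    [0,0,-0.002],
    [0,0,0]
  ],
  "turn": [0,0,0]
}}

```text
time: 4.53
tool_pos: [0.5037, 0.2495, 0.0328]
tool_rot: [-0.001, 0.998, -0.067, 0.0]
contact_force: [-3.7, -0.1, 12.4]
gripper_width: -0.002
grasp_force: 5.8
```

{"api": "play_rows", "payload": {
  "linear": [
    [-0.0008,-0.006,0],
    [-0.0008,-0.006,0],
    [-0.0008,-0.006,0],
    [-0.0008,-0.006,0],
    [0,0,0],
    [0,0,0.03]
  ],
  "turn": [0,0,0,0,0,0]
}}

```text
time: 5.28
tool_pos: [0.4976, 0.2239, 0.0587]
tool_rot: [0.001, 0.998, -0.068, -0.002]
contact_force: [0.7, -0.3, 0.3]
gripper_width: 0.003
grasp_force: 0.0
```

```bash
python3 look.py w2
```

```text
5.275 [0.4976 0.2239 0.0587] -7.743290469226231 [ 0.6983 -0.2742  0.2777]
tube 0.64 [262. 195.] mid [0.5123 0.2311] len 0.09270299305255075 wid 0.034812449729575916 yaw -12.196498067568175
tube_label 0.79 [260. 192.] mid [0.5155 0.2302] len 0.08778404627882958 wid 0.032148362316718554 yaw -11.976321312390313
tube_label 0.26 [351. 167.] mid [0.5279 0.1984] len 0.19072929078537537 wid 0.15681039391721152 yaw 74.01636536666291
```

{"api": "play_rows", "payload": {
  "linear": [
    [-0.02,0.02,0.05],
    [-0.01,0.01,0.05],
    [0,0,0]
  ],
  "turn": [0,0,0]
}}

```text
time: 5.8
tool_pos: [0.4715, 0.256, 0.1645]
tool_rot: [-0.002, 0.998, -0.067, 0.004]
contact_force: [-0.2, 0.2, 0.0]
gripper_width: -0.005
grasp_force: 0.0
```

```bash
python3 look.py w3; python3 -c "
import cv2;a=cv2.imread('pics/w3.png');cv2.imwrite('pics/w3c.png',cv2.resize(a[60:340,150:450],None,fx=2,fy=2))"
```

```text
5.8 [0.4715 0.256  0.1645] -7.659810284246539 [-0.1547  0.2186  0.0454]
tube 0.96 [429. 306.] mid [0.3451 0.1364] len 0.09762184470081381 wid 0.03586262276003664 yaw 31.890054885652095
tube 0.74 [306. 150.] mid [0.5005 0.2324] len 0.11581252141286147 wid 0.0322091105835227 yaw -7.598486707699749
tube_label 0.76 [305. 150.] mid [0.5025 0.2327] len 0.11176511145170318 wid 0.029726224622168892 yaw -7.228246948199381
tube_label 0.75 [279. 370.] mid [0.316  0.2777] len 0.028337496592597093 wid 0.011663132277818594 yaw -6.674598199290257
```

View pics/w3c.png

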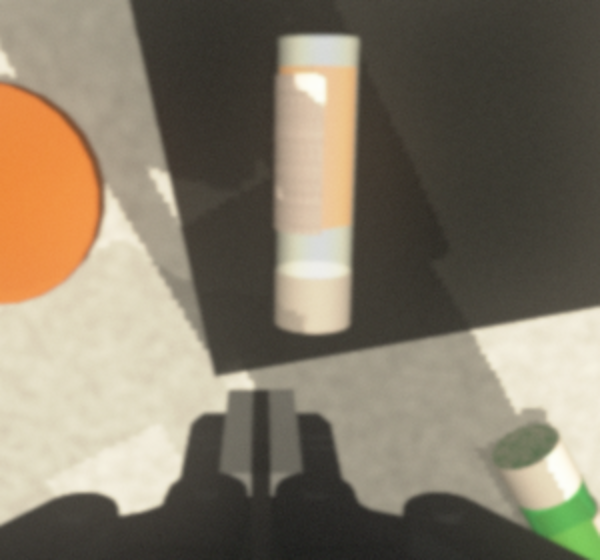

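{"api": "play_rows", "payload": {
  "linear": [
    [0.031,-0.0175,-0.04],
    [0,0,-0.05],
    [0,0,-0.03],
    [0,0,-0.008],
    [0,0,-0.002],
    [0,0,0]
  ],
  "turn": [0,0,0,0,0,0]
}}

```text
time: 6.7
tool_pos: [0.4982, 0.2381, 0.0325]
tool_rot: [-0.001, 0.998, -0.068, -0.004]
contact_force: [-17.9, 2.6, 29.3]
gripper_width: 0.003
grasp_force: 14.7
```

{"api": "play_rows", "payload": {
  "linear": [
    [0,0,0.001],
    [-0.0007,-0.0056,0],
    [-0.0007,-0.0056,0],
    [-0.0007,-0.0056,0],
    [-0.0007,-0.0056,0],
    [0,0,0],
    [-0.01,0.015,0.05],
    [-0.02,0.015,0.06]
  ],
  "turn": [0,0,0,0,0,0,0,0]
}}

```text
time: 7.7
tool_pos: [0.4665, 0.243, 0.1367]
tool_rot: [0.001, 0.998, -0.068, -0.003]
contact_force: [0.7, 0.5, -0.8]
gripper_width: -0.002
grasp_force: 0.0
```

```bash
python3 look.py w4; python3 -c "
import cv2;a=cv2.imread('pics/w4.png');cv2.imwrite('pics/w4c.png',cv2.resize(a[60:340,150:450],None,fx=2,fy=2))"
```

```text
7.7 [0.4665 0.243  0.1367] -7.82861218595642 [ 0.724   0.5048 -0.8399]
tube 0.73 [304. 146.] mid [0.4988 0.2215] len 0.11637464780891951 wid 0.030030131246331804 yaw -7.771177573287317
tube 0.67 [275. 375.] mid [0.3172 0.2653] len 0.02481166766442809 wid 0.011571705452404893 yaw 1.2312141354470896
tube_label 0.85 [304. 149.] mid [0.5006 0.222 ] len 0.11106030112016448 wid 0.02876131677501828 yaw -7.609185694365947
tube_label 0.83 [418. 310.] mid [0.365  0.1436] len 0.07338884272205679 wid 0.03130945344627652 yaw 37.58929455646502
```

View pics/w4c.png

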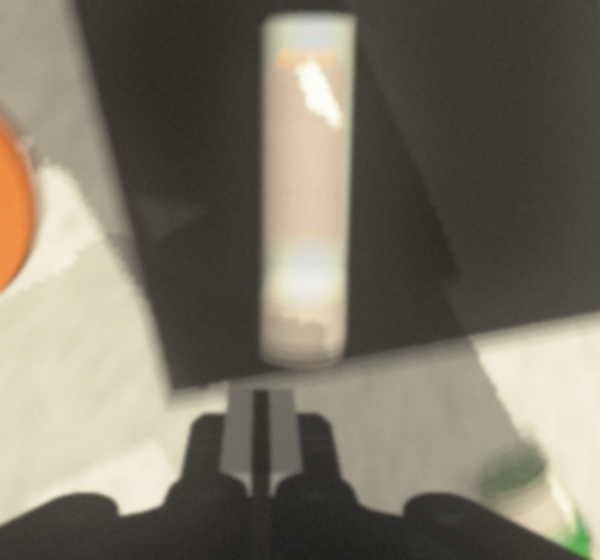

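{"api": "play_rows", "payload": {
  "linear": [
    [0.0,-0.02,0.05],
    [0.018,-0.046,0.03],
    [0.018,-0.046,0.0],
    [0.018,-0.046,0.0],
    [0.018,-0.047,0.0],
    [0.018,-0.047,0.0],
    [0.018,-0.047,0],
    [0.018,-0.046,0]
  ],
  "turn": [0,-1,-1,-1,-1,-1,-1,0],
  "hand": 0.032
}}

```text
time: 8.85
tool_pos: [0.5935, -0.1031, 0.2148]
tool_rot: [-0.001, 0.993, -0.12, -0.003]
contact_force: [0.4, -0.3, -0.3]
gripper_width: 0.376
grasp_force: 0.0
```

{"api": "play_rows", "payload": {
  "linear": [
    [0,0,0],
    [0,0,0]
  ],
  "turn": [0,0]
}}

```text
time: 9.1
tool_pos: [0.5933, -0.101, 0.216]
tool_rot: [-0.001, 0.993, -0.12, -0.002]
contact_force: [0.5, 0.5, -0.9]
gripper_width: 0.377
grasp_force: 0.0
```

```bash
python3 - <<'E'
from h import *
from fit import Rr
import pickle
np.set_printoptions(precision=4,suppress=True)
s=state();im=grab_frame("wrist");save("w5",im);pickle.dump((s,cam("wrist",s)),open("w5.pkl","wb"))
print(s["tool_pos"],s["tool_rot"],s["gripper_width"])
q=np.load("deck.npy");C=cam("wrist",s)
L=[(100,68,0),(100,-68,0),(-100,68,0),(-100,-68,0),(57,110,0),(-57,110,0)]
print([proj(C,Rr(q[3])@(np.array(l)/1e3)+q[:3]).round(1) for l in L])
E
```

```text
[ 0.5933 -0.101   0.216 ] [-0.0006  0.9928 -0.1201 -0.0024] 0.3774446897060402
[array([371.3,  68.7]), array([652.7,  69.4]), array([330.3, 289.3]), array([486.1, 289.8]), array([283.7, 141.5]), array([282.5, 260.1])]
```

View pics/w5.png

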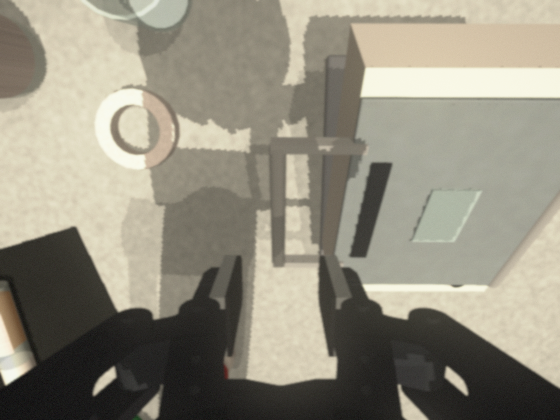

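```bash
cat > fit2.py <<'E'
from fit import *
import pickle
s,Cw=pickle.load(open("w5.pkl","rb"))
LW=[(100,68,0),(-100,-68,0),(57,110,0),(-57,110,0)];W=[(363,68),(488,291),(278,146),(278.5,261)]
def resw(q):
    A=Rr(q[3]);return np.concatenate([np.array(proj(Cw,A@(np.array(l)/1e3)+q[:3]))-m for l,m in zip(LW,W)])
f=least_squares(lambda q:np.concatenate([res(q),resw(q),[(q[2]-.12)*500]]),[.58,-.2,.12,-.2])
np.set_printoptions(precision=4,suppress=True)
q=f.x;print(q,np.degrees(q[3]),f.fun[-9:-1].reshape(-1,2).round(1));A=Rr(q[3]);np.save("deck.npy",q)
h=q[:3]+A@[0,-.068,0]
print("cradle",q[:3]-A[:,2]*.021);prev=None
for a in list(np.linspace(0,2.18,13)):
    b=h+A@[0,.178*np.cos(a),.178*np.sin(a)]
    print(round(a,3),b.round(4),None if prev is None else (b-prev).round(4));prev=b
print(A)
E
python3 fit2.py
```

```text
[ 0.5671 -0.2066  0.1201 -0.229 ] -13.122200597540385 [[ 1.6  1.7]
 [-1.8 -1. ]
 [-0.  -1.8]
 [ 1.6  1.9]]
cradle [ 0.5773 -0.209   0.1019]
0.0 [ 0.5921 -0.0995  0.1201] None
0.182 [ 0.5758 -0.0987  0.1479] [-0.0163  0.0008  0.0279]
0.363 [ 0.5586 -0.1036  0.1748] [-0.0171 -0.0049  0.0269]
0.545 [ 0.5413 -0.1141  0.2   ] [-0.0173 -0.0105  0.0251]
0.727 [ 0.5243 -0.1298  0.2225] [-0.017  -0.0157  0.0225]
0.908 [ 0.5082 -0.1503  0.2416] [-0.0161 -0.0204  0.0191]
1.09 [ 0.4935 -0.1747  0.2567] [-0.0147 -0.0245  0.0151]
1.272 [ 0.4807 -0.2024  0.2674] [-0.0128 -0.0277  0.0106]
1.453 [ 0.4703 -0.2324  0.2731] [-0.0104 -0.03    0.0058]
1.635 [ 0.4626 -0.2638  0.2739] [-0.0077 -0.0313  0.0007]
1.817 [ 0.4578 -0.2954  0.2696] [-0.0048 -0.0316 -0.0043]
1.998 [ 0.456  -0.3263  0.2603] [-0.0017 -0.0309 -0.0092]
2.18 [ 0.4575 -0.3554  0.2465] [ 0.0014 -0.0291 -0.0139]
[[ 0.8434  0.227  -0.4869]
 [-0.1966  0.9739  0.1135]
 [ 0.5     0.      0.866 ]]
```

{"api": "play_rows", "payload": {
  "linear": [
    [-0.001,0.0015,-0.04],
    [0,0,-0.04],
    [0,0,-0.025],
    [0,0,-0.011],
    [0,0,0]
  ],
  "turn": [0,0,0,0,0]
}}

```text
time: 9.78
tool_pos: [0.593, -0.0987, 0.1024]
tool_rot: [-0.0, 0.993, -0.119, -0.001]
contact_force: [0.4, -1.1, 0.0]
gripper_width: 0.376
grasp_force: 0.0
```

{"api": "play_rows", "payload": {
  "linear": [
    [0,0,0],
    [0,0,0],
    [0,0,0],
    [0,0,0]
  ],
  "turn": [0,0,0,0],
  "hand": 0
}}

```text
time: 10.28
tool_pos: [0.5948, -0.0998, 0.1044]
tool_rot: [0.0, 0.993, -0.12, 0.002]
contact_force: [2.1, 0.1, 2.5]
gripper_width: 0.088
grasp_force: 58.6
```

{"api": "play_rows", "payload": {
  "linear": [
    [-0.008,0.001,0.014],
    [-0.0083,-0.0002,0.0139],
    [-0.0085,-0.0018,0.0137],
    [-0.0086,-0.0031,0.0132],
    [-0.0087,-0.0046,0.0128],
    [-0.0086,-0.0059,0.0123],
    [-0.0086,-0.0072,0.0116],
    [-0.0084,-0.0085,0.0109]
  ],
  "turn": [0,0,0,0,0,0,0,0]
}}

```text
time: 11.28
tool_pos: [0.5267, -0.1271, 0.2071]
tool_rot: [-0.004, 0.993, -0.119, 0.001]
contact_force: [2.6, 11.4, 8.1]
gripper_width: 0.09
grasp_force: 58.6
```

{"api": "play_rows", "payload": {
  "linear": [
    [-0.0082,-0.0092,0.0105],
    [-0.008,-0.0103,0.0095],
    [-0.0076,-0.0114,0.0083],
    [-0.0072,-0.0129,0.0072],
    [-0.0067,-0.0135,0.0059],
    [-0.0062,-0.0142,0.0047],
    [-0.0055,-0.0148,0.0035],
    [-0.0049,-0.0152,0.0023]
  ],
  "turn": [0,0,0,0,0,0,0,0]
}}

```text
time: 12.28
tool_pos: [0.47, -0.2305, 0.2596]
tool_rot: [-0.001, 0.993, -0.119, -0.002]
contact_force: [-6.1, 5.2, 8.3]
gripper_width: 0.09
grasp_force: 63.2
```

{"api": "play_rows", "payload": {
  "linear": [
    [-0.0042,-0.0155,0.001],
    [-0.0035,-0.0158,-0.0003],
    [-0.0028,-0.0158,-0.0015],
    [-0.002,-0.0158,-0.0028],
    [-0.0013,-0.0156,-0.004],
    [-0.0005,-0.0153,-0.0052],
    [0.0003,-0.0148,-0.0064],
    [0.0008,-0.0125,-0.0065]
  ],
  "turn": [0,0,0,0,0,0,0,0]
}}

```text
time: 13.28
tool_pos: [0.4568, -0.353, 0.2306]
tool_rot: [-0.0, 0.993, -0.12, -0.002]
contact_force: [-4.4, -0.0, 0.5]
gripper_width: 0.091
grasp_force: 68.7
```

{"api": "play_rows", "payload": {
  "linear": [
    [0,0,0]
  ],
  "turn": [0]
}}

```text
time: 13.4
tool_pos: [0.4568, -0.3532, 0.2305]
tool_rot: [-0.0, 0.993, -0.12, -0.002]
contact_force: [-6.8, -0.5, 1.2]
gripper_width: 0.09
grasp_force: 68.7
```

{"api": "play_rows", "payload": {
  "linear": [
    [0.0002,-0.003,-0.002],
    [0,0,0]
  ],
  "turn": [0,0]
}}

```text
time: 13.65
tool_pos: [0.4571, -0.3556, 0.2291]
tool_rot: [-0.0, 0.993, -0.12, -0.002]
contact_force: [-6.4, -1.4, 2.2]
gripper_width: 0.086
grasp_force: 68.8
```

{"api": "play_rows", "payload": {
  "linear": [
    [0,0,0],
    [0,0,0],
    [0,0,0]
  ],
  "turn": [0,0,0],
  "hand": 0.032
}}

```text
time: 14.02
tool_pos: [0.4588, -0.3553, 0.2297]
tool_rot: [0.0, 0.993, -0.119, 0.0]
contact_force: [0.4, 0.3, 0.5]
gripper_width: 0.376
grasp_force: 0.0
```

{"api": "play_rows", "payload": {
  "linear": [
    [0,0,0.04],
    [0.01,0.02,0.03],
    [0.03,0.05,0],
    [0.03,0.05,-0.01],
    [0.021,0.032,-0.01],
    [0,0,0],
    [0,0,0]
  ],
  "turn": [0,0,0,0,0,0,0],
  "hand": 0.05
}}

```text
time: 14.9
tool_pos: [0.5495, -0.2038, 0.2798]
tool_rot: [0.0, 0.993, -0.12, 0.0]
contact_force: [-0.2, 0.1, -0.0]
gripper_width: 0.588
grasp_force: 0.0
```

```bash
python3 - <<'E'
from h import *
from fit import Rr
import pickle
np.set_printoptions(precision=4,suppress=True)
s=state();im=grab_frame("wrist");save("w6",im);C=cam("wrist",s);pickle.dump((s,C),open("w6.pkl","wb"))
print(s["tool_pos"],s["tool_rot"],s["gripper_width"])
q=np.load("deck.npy");A=Rr(q[3])
L=dict(rl=(100,68,0),rr=(100,-68,0),fl=(-100,68,0),fr=(-100,-68,0),well_rl=(70,60,0),well_rr=(70,-60,0),well_fl=(-57,60,0),well_fr=(-57,-60,0),cr=(0,0,-21),tube_r=(55,0,-21),tube_f=(-55,0,-21))
for k,l in L.items(): print(k,proj(C,A@(np.array(l)/1e3)+q[:3]).round(1))
E
```

```text
[ 0.5495 -0.2038  0.2798] [ 0.0002  0.9928 -0.1195  0.    ] 0.5875185347249736
rl [169.5  48. ]
rr [385.1  45.6]
fl [213.3 245.5]
fr [346.9 244.3]
well_rl [190.8  91.7]
well_rr [365.   89.8]
well_fl [215.5 216.7]
well_fr [343.8 215.6]
cr [278.9 153.5]
tube_r [278.1  95.2]
tube_f [279.5 198.9]
```

View pics/w6.png

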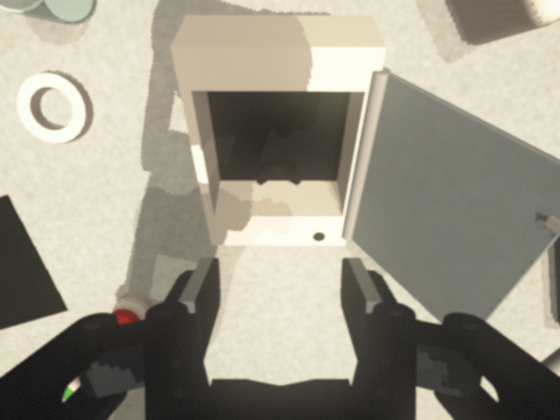

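{"api": "play_rows", "payload": {
  "linear": [
    [-0.0062,0.0532,0.0],
    [-0.0062,0.0532,-0.01],
    [-0.0062,0.0532,-0.015],
    [-0.0062,0.0532,-0.015],
    [-0.0062,0.0532,-0.015],
    [-0.0062,0.0532,-0.015],
    [-0.0062,0.0532,-0.015],
    [-0.0062,0.0532,-0.015]
  ],
  "turn": [0,1,1,1,1,1,1,0],
  "hand": 0.06
}}

```text
time: 15.95
tool_pos: [0.5004, 0.2226, 0.1801]
tool_rot: [-0.0, 0.998, -0.069, 0.001]
contact_force: [1.6, -0.1, 0.8]
gripper_width: 0.704
grasp_force: 0.0
```

{"api": "play_rows", "payload": {
  "linear": [
    [0,0,0],
    [0,0,0]
  ],
  "turn": [0,0]
}}

```text
time: 16.2
tool_pos: [0.5005, 0.2211, 0.1801]
tool_rot: [0.0, 0.998, -0.068, 0.0]
contact_force: [0.8, -1.2, -0.1]
gripper_width: 0.701
grasp_force: 0.0
```

```bash
python3 look.py w7; python3 - <<'E'
import cv2,numpy as np
a=cv2.imread('pics/w7.png')
for r in (150,165,180,195): print(r,[tuple(int(x) for x in a[r,c]) for c in range(250,312,3)])
E
```

```text
16.2 [0.5005 0.2211 0.1801] -7.800460792250041 [ 0.7851 -1.1671 -0.1426]
tube 0.95 [279. 188.] mid [0.4983 0.222 ] len 0.11615329378451546 wid 0.02994939905423712 yaw -7.660856688819436
tube 0.91 [240. 356.] mid [0.3388 0.2823] len 0.06783367902610132 wid 0.03489881150220948 yaw 16.24832674127246
tube_label 0.84 [241. 354.] mid [0.3481 0.2794] len 0.06588157608911482 wid 0.03371051494491151 yaw 15.697590504938287
tube_label 0.65 [281. 187.] mid [0.5015 0.2214] len 0.11231315644532819 wid 0.030503802396836775 yaw -7.748158022495119
150 [(56, 66, 70), (60, 69, 73), (57, 67, 71), (56, 63, 67), (109, 126, 135), (197, 222, 238), (221, 239, 250), (232, 247, 253), (240, 251, 253), (243, 252, 253), (245, 253, 253), (245, 253, 253), (239, 251, 252), (236, 249, 252), (221, 238, 248), (168, 195, 204), (108, 127, 129), (51, 60, 65), (50, 58, 60), (52, 58, 63), (51, 60, 61)]
165 [(52, 61, 63), (53, 61, 64), (50, 58, 61), (51, 58, 63), (95, 109, 117), (145, 165, 183), (159, 180, 201), (167, 189, 211), (174, 198, 220), (176, 200, 222), (177, 202, 223), (177, 203, 223), (176, 201, 222), (173, 197, 220), (166, 190, 210), (166, 190, 198), (106, 124, 126), (51, 60, 65), (52, 60, 63), (51, 57, 62), (51, 62, 63)]
180 [(50, 60, 63), (50, 58, 61), (54, 62, 66), (52, 61, 64), (88, 102, 109), (140, 160, 178), (155, 177, 196), (162, 185, 208), (169, 191, 214), (174, 198, 220), (173, 197, 219), (174, 200, 221), (173, 197, 219), (167, 191, 213), (161, 184, 205), (160, 184, 192), (95, 112, 115), (54, 62, 66), (55, 63, 67), (49, 57, 60), (48, 57, 61)]
195 [(47, 58, 61), (52, 60, 61), (50, 58, 61), (50, 55, 61), (85, 97, 103), (138, 158, 176), (153, 174, 194), (162, 184, 206), (167, 192, 214), (171, 196, 219), (173, 197, 220), (174, 198, 219), (173, 197, 219), (170, 193, 215), (163, 187, 207), (158, 183, 187), (86, 100, 103), (54, 62, 66), (52, 60, 63), (51, 57, 61), (49, 57, 60)]
```

{"api": "play_rows", "payload": {
  "linear": [
    [-0.001,-0.001,-0.05],
    [0,0,-0.055],
    [0,0,-0.045],
    [0,0,-0.02],
    [0,0,-0.006],
    [0,0,0]
  ],
  "turn": [0,0,0,0,0,0]
}}

```text
time: 17.1
tool_pos: [0.5003, 0.2212, 0.0051]
tool_rot: [-0.0, 0.998, -0.068, 0.001]
contact_force: [0.3, -0.7, 1.7]
gripper_width: 0.706
grasp_force: 0.0
```

{"api": "play_rows", "payload": {
  "linear": [
    [0,0,0],
    [0,0,0],
    [0,0,0],
    [0,0,0],
    [0,0,0]
  ],
  "turn": [0,0,0,0,0],
  "hand": 0.015
}}

```text
time: 17.73
tool_pos: [0.5004, 0.2216, 0.0056]
tool_rot: [-0.001, 0.998, -0.067, 0.001]
contact_force: [-1.5, -0.3, 7.2]
gripper_width: 0.329
grasp_force: 59.2
```

{"api": "play_rows", "payload": {
  "linear": [
    [0,0,0.03],
    [0,0,0.055],
    [0.006,-0.05,0.06],
    [0.006,-0.055,0.05],
    [0.006,-0.055,0],
    [0.006,-0.055,0],
    [0.006,-0.055,0],
    [0.006,-0.055,0]
  ],
  "turn": [0,0,-0.9,-0.9,-0.9,-0.9,-1,-1]
}}

```text
time: 18.73
tool_pos: [0.5326, -0.0866, 0.1787]
tool_rot: [0.0, 0.993, -0.116, 0.0]
contact_force: [0.8, -0.0, -1.6]
gripper_width: 0.33
grasp_force: 59.3
```

{"api": "play_rows", "payload": {
  "linear": [
    [0.005,-0.05,0],
    [0.005,-0.0485,0],
    [0,0,-0.02],
    [0,0,-0.02],
    [0,0,-0.009],
    [0,0,0]
  ],
  "turn": [0,0,0,0,0,0]
}}

```text
time: 19.48
tool_pos: [0.5419, -0.1819, 0.1277]
tool_rot: [-0.001, 0.993, -0.115, -0.001]
contact_force: [0.2, -0.4, -0.1]
gripper_width: 0.328
grasp_force: 59.4
```

```bash
python3 - <<'E'
from h import *
from look import toolyaw
np.set_printoptions(precision=4,suppress=True)
s=state();im=grab_frame("wrist");C=cam("wrist",s);b=grab_frame("side")
print(s["time"],s["tool_pos"],toolyaw(s),s["gripper_width"],s["contact_force"])
T=rot(s["tool_rot"]);c=np.array(s["tool_pos"])+[0,0,.0129]
for e in(-.055,.055): print("pred end",proj(C,c+T[:,0]*e))
c1=im[0:420,140:420];c2=cv2.resize(b[90:220,270:400],(420,420))
o=np.zeros((420,700,3),np.uint8);o[:,:280]=c1;o[:,280:]=c2;save("hold",o)
E
```

```text
19.475 [ 0.5419 -0.1819  0.1277] -13.25050567058675 0.32845741305554293 [ 0.1959 -0.45   -0.0951]
pred end [280.8723 405.9343]
pred end [281.2673 149.2963]
```

View pics/hold.png

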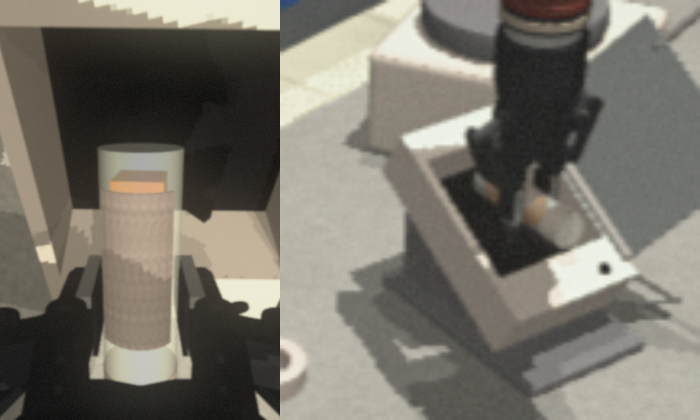

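{"api": "play_rows", "payload": {
  "linear": [
    [0.0063,-0.011,0.005],
    [0.0064,-0.0109,0.005],
    [0,0,0],
    [0.0045,-0.0011,-0.0081],
    [0.0045,-0.0011,-0.0081],
    [0.0046,-0.001,-0.008],
    [0,0,0]
  ],
  "turn": [0,0,0,0,0,0,0]
}}

```text
time: 20.45
tool_pos: [0.5685, -0.208, 0.1135]
tool_rot: [-0.0, 0.993, -0.116, -0.001]
contact_force: [0.6, -0.5, -1.7]
gripper_width: 0.331
grasp_force: 59.4
```

{"api": "play_rows", "payload": {
  "linear": [
    [0.0015,0,-0.0026],
    [0.0015,-0.0003,-0.0026],
    [0.0015,-0.0003,-0.0026],
    [0.0015,-0.0003,-0.0026],
    [0,0,0]
  ],
  "turn": [0,0,0,0,0]
}}

```text
time: 21.08
tool_pos: [0.5738, -0.2088, 0.1067]
tool_rot: [-0.0, 0.993, -0.116, -0.002]
contact_force: [-12.4, 5.6, 12.3]
gripper_width: 0.33
grasp_force: 61.4
```

{"api": "play_rows", "payload": {
  "linear": [
    [0.0015,-0.0003,-0.0026],
    [0.0015,-0.0003,-0.0026],
    [0.0015,-0.0003,-0.0026],
    [0,0,0]
  ],
  "turn": [0,0,0,0]
}}

```text
time: 21.58
tool_pos: [0.5778, -0.2094, 0.0985]
tool_rot: [-0.001, 0.993, -0.116, -0.003]
contact_force: [-12.0, 5.2, 11.8]
gripper_width: 0.332
grasp_force: 66.1
```

{"api": "play_rows", "payload": {
  "linear": [
    [0.0012,-0.0003,-0.0022],
    [0.0012,-0.0003,-0.0022],
    [0.0012,-0.0003,-0.0022],
    [0,0,0]
  ],
  "turn": [0,0,0,0]
}}

```text
time: 22.08
tool_pos: [0.5808, -0.2103, 0.0921]
tool_rot: [-0.001, 0.993, -0.116, -0.004]
contact_force: [-16.4, 7.0, 15.2]
gripper_width: 0.328
grasp_force: 71.8
```

{"api": "play_rows", "payload": {
  "linear": [
    [0.0008,-0.0002,-0.0014],
    [0,0,0]
  ],
  "turn": [0,0]
}}

```text
time: 22.32
tool_pos: [0.5814, -0.2104, 0.091]
tool_rot: [-0.001, 0.993, -0.116, -0.004]
contact_force: [-17.5, 7.1, 16.3]
gripper_width: 0.328
grasp_force: 73.2
```

{"api": "play_rows", "payload": {
  "linear": [
    [0.0008,-0.0002,-0.0014],
    [0.0004,0,-0.0007],
    [0,0,0]
  ],
  "turn": [0,0,0]
}}

```text
time: 22.7
tool_pos: [0.5824, -0.2105, 0.0893]
tool_rot: [-0.001, 0.993, -0.116, -0.004]
contact_force: [-20.0, 8.6, 18.3]
gripper_width: 0.334
grasp_force: 75.3
```

```bash
python3 - <<'E'
from h import *
np.set_printoptions(precision=3,suppress=True)
s=state();im=grab_frame("wrist");save("seat",im);C=cam("wrist",s)
T=rot(s["tool_rot"]);c=np.array(s["tool_pos"])+[0,0,.0129]
xh=T[:,0];up=np.array([0,0,1.])
for a in(0,20,24,27,30,33):
    t=np.radians(a);d=xh*np.cos(t)+up*np.sin(t);n=up*np.cos(t)-xh*np.sin(t)
    print(a,"far end top/bottom",proj(C,c+d*.055+n*.015),proj(C,c+d*.055-n*.015),"label far end",proj(C,c+d*.042+n*.015))
for t in("tube",):
    for r in trace("wrist",t)[:2]:
        v,u=np.nonzero(r["region"]);print(r["p"],r["location"],v.min(),v.max(),u.min(),u.max())
for v in range(60,200,5): print(v,im[v,278:282].mean(0).round(), im[v,250:310:8].mean(1).round())
print(s["ft_torque"])
E
```

```text
0 far end top/bottom [281.312 155.845] [281.224 144.434] label far end [281.247 196.474]
20 far end top/bottom [281.337 196.872] [281.286 145.919] label far end [281.251 233.716]
24 far end top/bottom [281.337 208.767] [281.296 148.843] label far end [281.248 243.357]
27 far end top/bottom [281.335 218.459] [281.304 151.712] label far end [281.244 250.993]
30 far end top/bottom [281.332 228.775] [281.311 155.19 ] label far end [281.24  258.938]
33 far end top/bottom [281.328 239.673] [281.317 159.304] label far end [281.235 267.155]
0.78 [280.1, 300.3] 228 384 231 329
0.52 [292.7, 150.8] 0 419 0 559
60 [206. 189. 163.] [186. 188. 187. 186. 186. 186. 187. 187.]
65 [207. 189. 164.] [188. 187. 186. 187. 187. 186. 186. 186.]
70 [207. 190. 164.] [188. 185. 186. 187. 185. 186. 187. 187.]
75 [207. 189. 164.] [186. 187. 187. 188. 186. 185. 189. 188.]
80 [207. 189. 164.] [186. 187. 186. 187. 187. 188. 187. 187.]
85 [207. 190. 164.] [186. 187. 187. 186. 187. 186. 188. 188.]
90 [207. 190. 164.] [187. 185. 187. 188. 186. 188. 187. 187.]
95 [207. 190. 164.] [188. 187. 189. 188. 189. 189. 187. 187
[... 582 characters left out ...]
4. 168.] [191. 189. 191. 191. 193. 194. 193. 192.]
150 [213. 194. 169.] [192. 191. 192. 193. 192. 191. 193. 193.]
155 [213. 193. 169.] [191. 191. 191. 192. 193. 193. 192. 191.]
160 [214. 194. 169.] [190. 192. 191. 192. 193. 192. 191. 192.]
165 [212. 192. 168.] [192. 194. 194. 192. 194. 192. 192. 193.]
170 [214. 194. 169.] [191. 190. 192. 191. 192. 194. 190. 190.]
175 [214. 194. 169.] [192. 193. 191. 191. 194. 192. 193. 191.]
180 [214. 194. 168.] [191. 192. 192. 192. 192. 191. 193. 192.]
185 [213. 194. 168.] [191. 192. 191. 191. 191. 193. 192. 191.]
190 [214. 195. 170.] [193. 191. 193. 192. 191. 194. 194. 192.]
195 [214. 194. 169.] [191. 192. 194. 193. 192. 194. 191. 191.]
[0.949 2.469 0.087]
```

{"api": "play_rows", "payload": {
  "linear": [
    [-0.0007,0.0002,0.0012],
    [-0.0006,0,0.0011],
    [0,0,0]
  ],
  "turn": [0,0,0]
}}

```text
time: 23.18
tool_pos: [0.5823, -0.2104, 0.09]
tool_rot: [-0.001, 0.993, -0.116, -0.002]
contact_force: [-8.5, 4.1, 8.3]
gripper_width: 0.329
grasp_force: 73.6
```

{"api": "play_rows", "payload": {
  "linear": [
    [-0.0007,0.0002,0.0012],
    [0,0,0]
  ],
  "turn": [0,0]
}}

```text
time: 23.42
tool_pos: [0.5822, -0.2104, 0.0905]
tool_rot: [-0.001, 0.993, -0.116, -0.001]
contact_force: [-4.9, 3.0, 3.9]
gripper_width: 0.331
grasp_force: 72.9
```

{"api": "play_rows", "payload": {
  "linear": [
    [0,0,0],
    [0,0,0],
    [0,0,0]
  ],
  "turn": [0,0,0],
  "hand": 0.048
}}

```text
time: 23.8
tool_pos: [0.5833, -0.2114, 0.0905]
tool_rot: [0.0, 0.993, -0.116, 0.0]
contact_force: [-0.4, -0.1, 0.1]
gripper_width: 0.559
grasp_force: 0.0
```

{"api": "play_rows", "payload": {
  "linear": [
    [-0.005,0.001,0.02],
    [-0.02,0.005,0.04],
    [-0.02,0.005,0.05],
    [-0.01,0,0.04],
    [0,0,0],
    [0,0,0]
  ],
  "turn": [0,0,0,0,0,0]
}}

```text
time: 24.55
tool_pos: [0.528, -0.2002, 0.241]
tool_rot: [0.0, 0.993, -0.116, 0.0]
contact_force: [0.1, 0.4, -0.2]
gripper_width: 0.561
grasp_force: 0.0
```

```bash
python3 - <<'E'
from h import *
from fit import Rr
np.set_printoptions(precision=4,suppress=True)
s=state();im=grab_frame("wrist");C=cam("wrist",s);q=np.load("deck.npy");A=Rr(q[3])
print(s["tool_pos"],s["contact_force"])
for k,l in dict(far_top=(55,0,-6),near_top=(-55,0,-6),far_ax=(55,0,-21),near_ax=(-55,0,-21),L=(0,15,-21),Rr=(0,-15,-21),wfl=(-57,60,0)).items(): print(k,proj(C,A@(np.array(l)/1e3)+q[:3]).round(1))
for r in trace("wrist","tube")[:2]:
    v,u=np.nonzero(r["region"]);print(r["p"],r["location"],v.min(),v.max(),u.min(),u.max())
save("placed",cv2.resize(im[60:300,140:420],None,fx=2.4,fy=2.4))
E
```

```text
[ 0.528  -0.2002  0.241 ] [ 0.0837  0.4166 -0.239 ]
far_top [276.1  69.4]
near_top [277.6 198. ]
far_ax [276.2  58.7]
near_ax [277.6 185.7]
L [257.  131.3]
Rr [297.1 131.2]
wfl [204.3 205.1]
0.83 [275.7, 115.8] 49 197 254 299
0.65 [118.7, 303.6] 291 321 93 137
```

View pics/placed.png

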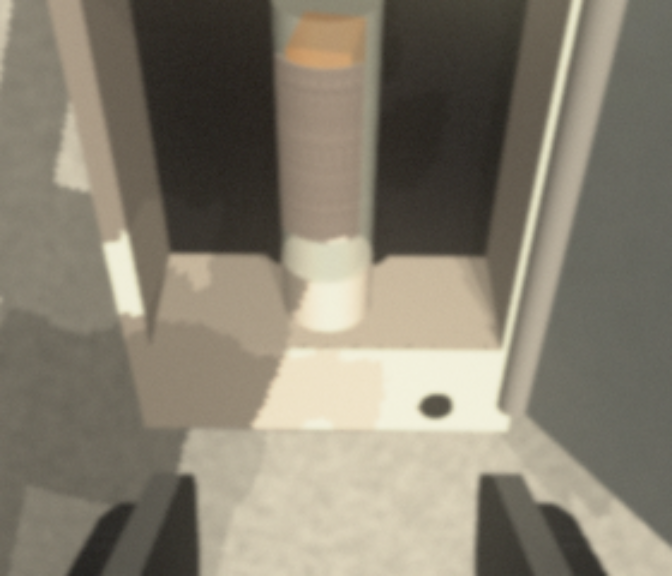

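{"api": "play_rows", "payload": {
  "linear": [
    [0,0,0.04],
    [0,-0.01,0.025],
    [-0.02,-0.045,0],
    [-0.02,-0.045,0],
    [-0.02,-0.045,0],
    [-0.009,-0.01,0],
    [0,0,0],
    [0,0,0]
  ],
  "turn": [0,0,0,0,0,0,0,0],
  "hand": 0.034
}}

```text
time: 25.65
tool_pos: [0.4596, -0.3541, 0.3048]
tool_rot: [-0.001, 0.993, -0.116, -0.0]
contact_force: [0.0, 0.2, -0.8]
gripper_width: 0.402
grasp_force: 0.0
```

```bash
python3 - <<'E'
from h import *
np.set_printoptions(precision=4,suppress=True)
s=state();im=grab_frame("wrist");C=cam("wrist",s);print(s["tool_pos"],s["gripper_width"]);save("bar",im)
for e in(-.05,0,.05): # expected bar line
    q=np.load("deck.npy");from fit import Rr
    A=Rr(q[3]);a=2.18;p=q[:3]+A@[e,-.068+.178*np.cos(a),.178*np.sin(a)];print(p,proj(C,p).round(1))
g=cv2.cvtColor(im,cv2.COLOR_RGB2GRAY)
for v in range(120,250,15): print(v,g[v,240:330:4])
E
```

```text
[ 0.4596 -0.3541  0.3048] 0.40152280056907713
[ 0.4153 -0.3456  0.2215] [283.7 281.2]
[ 0.4575 -0.3554  0.2465] [284.1 233.2]
[ 0.4996 -0.3653  0.2715] [284.6 165.7]
120 [112 111 112 115 129 138 205 202 205 208 205 208 207 209 210 214 209 212
 209 216 217 215 213]
135 [ 95  92  97 103 114 115 117 120 157 213 213 214 208 210 214 210 207 210
 209 209 214 212 212]
150 [ 96 109 192 205 170 108  99 103 118 121 121 122 138 209 212 204 210 212
 208 210 213 215 212]
165 [ 87 102 195 209 178 144 179 208 205 121 114 113 121 122 125 215 218 212
 212 205 211 210 214]
180 [ 86 103 171 204 205 201 201 205 210 140 117 123 124 121 178 215 215 207
 213 214 214 217 217]
195 [ 87  97 123 182 181 187 188 192 208 141 117 124 126 120 203 213 213 210
 210 216 212 211 213]
210 [ 86  93 135 193 187 189 187 186 202 140 116 125 122 120 207 210 212 214
 210 208 211 216 220]
225 [109 110 142 191 206 205 206 211 208 150 168 188 183 159 212 213 205 211
 213 207 212 213 206]
240 [104 116 134 141 207 211 212 207 212 153 155 170 164 159 206 209 211 210
 214 213 213 206 211]
```

{"api": "play_rows", "payload": {
  "linear": [
    [-0.001,-0.0025,-0.03],
    [0,0,-0.03],
    [0,0,-0.0145],
    [0,0,0]
  ],
  "turn": [0,0,0,0]
}}

```text
time: 26.2
tool_pos: [0.4581, -0.3567, 0.2298]
tool_rot: [-0.001, 0.993, -0.116, -0.001]
contact_force: [0.2, 0.5, 1.0]
gripper_width: 0.4
grasp_force: 0.0
```

{"api": "play_rows", "payload": {
  "linear": [
    [0,0,0],
    [0,0,0],
    [0,0,0],
    [0,0,0]
  ],
  "turn": [0,0,0,0],
  "hand": 0
}}

```text
time: 26.7
tool_pos: [0.4591, -0.358, 0.2324]
tool_rot: [0.001, 0.993, -0.116, 0.002]
contact_force: [3.5, 1.0, 4.2]
gripper_width: 0.088
grasp_force: 58.9
```

{"api": "play_rows", "payload": {
  "linear": [
    [-0.0011,0.0142,0.0075],
    [-0.0003,0.0149,0.0064],
    [0.0005,0.0153,0.0052],
    [0.0012,0.0156,0.004],
    [0.002,0.0158,0.0028],
    [0.0028,0.0158,0.0015],
    [0.0035,0.0158,0.0003],
    [0.0042,0.0155,-0.001]
  ],
  "turn": [0,0,0,0,0,0,0,0]
}}

```text
time: 27.7
tool_pos: [0.4718, -0.2359, 0.2617]
tool_rot: [0.003, 0.993, -0.117, 0.002]
contact_force: [-0.3, -1.5, 11.5]
gripper_width: 0.091
grasp_force: 62.8
```

{"api": "play_rows", "payload": {
  "linear": [
    [0.0049,0.0152,-0.0023],
    [0.0055,0.0148,-0.0035],
    [0.0062,0.0142,-0.0047],
    [0.0066,0.0135,-0.0059],
    [0.0072,0.0127,-0.0071],
    [0.0075,0.0118,-0.008],
    [0.0079,0.0107,-0.0091],
    [0.0082,0.0097,-0.01]
  ],
  "turn": [0,0,0,0,0,0,0,0]
}}

```text
time: 28.7
tool_pos: [0.528, -0.1325, 0.2102]
tool_rot: [0.001, 0.993, -0.116, 0.005]
contact_force: [7.1, -0.5, 8.0]
gripper_width: 0.091
grasp_force: 68.7
```

{"api": "play_rows", "payload": {
  "linear": [
    [0.0056,0.006,-0.0075],
    [0.0056,0.0056,-0.0077],
    [0.0055,0.0052,-0.0079],
    [0.0057,0.0045,-0.0083],
    [0.0057,0.0037,-0.0085],
    [0.0056,0.0031,-0.0088],
    [0.0056,0.0023,-0.009],
    [0.0056,0.0017,-0.0091]
  ],
  "turn": [0,0,0,0,0,0,0,0]
}}

```text
time: 29.7
tool_pos: [0.5745, -0.1011, 0.1442]
tool_rot: [0.001, 0.993, -0.116, 0.006]
contact_force: [9.4, -0.5, 7.5]
gripper_width: 0.087
grasp_force: 69.7
```

{"api": "play_rows", "payload": {
  "linear": [
    [0.0034,0.001,-0.006],
    [0.0034,0.0008,-0.006],
    [0.0033,0.0005,-0.0055],
    [0.0031,0.0002,-0.0055],
    [0.0028,0,-0.005],
    [0.0024,0,-0.004],
    [0.002,-0.0002,-0.0035],
    [0,0,0]
  ],
  "turn": [0,0,0,0,0,0,0,0]
}}

```text
time: 30.7
tool_pos: [0.5949, -0.1, 0.1086]
tool_rot: [0.002, 0.993, -0.117, 0.006]
contact_force: [10.1, -4.3, 5.8]
gripper_width: 0.093
grasp_force: 68.9
```

{"api": "play_rows", "payload": {
  "linear": [
    [0,0,-0.0015],
    [0,0,-0.0015],
    [0,0,0]
  ],
  "turn": [0,0,0]
}}

```text
time: 31.08
tool_pos: [0.596, -0.1002, 0.1068]
tool_rot: [0.002, 0.993, -0.117, 0.008]
contact_force: [12.0, -3.7, 7.0]
gripper_width: 0.09
grasp_force: 68.9
```

{"api": "play_rows", "payload": {
  "linear": [
    [0,0,-0.0015],
    [0,0,-0.0015],
    [0,0,0]
  ],
  "turn": [0,0,0]
}}

```text
time: 31.45
tool_pos: [0.597, -0.1004, 0.105]
tool_rot: [0.002, 0.993, -0.117, 0.009]
contact_force: [12.3, -4.3, 8.9]
gripper_width: 0.09
grasp_force: 69.2
```

{"api": "play_rows", "payload": {
  "linear": [
    [0.001,0,-0.0015],
    [0.001,0,-0.0015],
    [0.0005,0,-0.001],
    [0,0,0]
  ],
  "turn": [0,0,0,0]
}}

```text
time: 31.95
tool_pos: [0.5989, -0.101, 0.1016]
tool_rot: [0.003, 0.993, -0.117, 0.008]
contact_force: [8.9, -4.4, 13.7]
gripper_width: 0.088
grasp_force: 69.7
```

{"api": "play_rows", "payload": {
  "linear": [
    [0.0005,0,-0.0015],
    [0.0005,0,-0.0015],
    [0,0,0]
  ],
  "turn": [0,0,0]
}}

```text
time: 32.33
tool_pos: [0.6001, -0.1014, 0.0995]
tool_rot: [0.003, 0.993, -0.117, 0.008]
contact_force: [5.8, -5.1, 17.3]
gripper_width: 0.093
grasp_force: 70.1
```

```bash
python3 - <<'E'
from h import *
np.set_printoptions(precision=2,suppress=True)
s=state();print(s["contact_force"],s["ft_torque"],s["tool_pos"])
for n in("top","side"):
    b=grab_frame(n);save(n+"_close",b);a=cv2.imread(f"pics/{n}.png")[...,::-1]
    d=np.abs(a.astype(int)-b).sum(2)
    x0,y0=(315,140) if n=="top" else (285,110)
    D=d[y0:y0+130,x0:x0+125]
    print(n);print((cv2.resize(D.astype(np.float32),(25,26),interpolation=cv2.INTER_AREA)).astype(int))
E
```

```text
[ 5.84 -5.13 17.3 ] [-1.08 -0.73 -0.42] [ 0.6 -0.1  0.1]
top
[[ 53  56 201 194 212 222 216 227 222 181 140  99  63  52  52  51  56  55
   54  53  53  51  47  45  28]
 [ 57 133 224 186 222 188 189 200 207 215 220 227 233 265 235 117  55  54
   53  54  53  53  51  48  36]
 [ 47 204 227 193 214 157 170 182 187 179 178 194 198 255 213 127  54  55
   53  53  54  54  53  46  42]
 [109 295 213 200 200 136 135 101 117  98 145 133 120 190 159 126  53  56
   55  55  55  53  55  52  47]
 [131 328 218 204 213 178 134  71  68  72 238 258 259 332 248 198  49  49
   47  48  50  55  55  53  51]
 [123 285 207 208 225 201 145  79  75  70 110 125 168 280 255 239  70  71
   68  64  59  57  57  54  48]
 [114 212 199 206 239 195 146  91  63  94 135 125 174 159 127 103  52  51
   57  56  67  65  53  57  51]
 [261 256 165 144 220 195 120 121 131 169 159 159 233 145 120  51  46  44
   44  46  46  45  53  55  54]
 [241 252 146 208 266 216  96  67  68 201 112 202 256 134  94  43  46  45
   48  46  46  47  54  55  55]
 [269 221 129 285 217 168  93  57  73 174  88 230 241 131  84  47  46  45
   47  46  45  52  5
[... 3727 characters left out ...]
31  41  24  21  29  31  30  31  40  40
   43  42  43  43 306 340 343]
 [202 225 223 228 225 220 180  58  43  39  38  31  27  31  40  41  41  42
   41  43  43  53 353 362 369]
 [225 222 227 228 225 226 227 218  76  37  38  38  41  40  41  41  39  42
   42  43  42  53 358 375 376]
 [ 65 178 227 230 228 215 199 228 216  79  37  38  38  39  38  39  40  42
   40  41  41  67 388 396 387]
 [ 29  56 212 203 179 164 160 183 220 149 109  63  39  38  39  40  41  41
   42  40  43  69 395 403 402]
 [ 27  33  86 173 167 165 166 162 149 111  78  26  36  39  38  41  41  39
   42  42  41  51 323 402 399]
 [ 38  28  29 133 172 161 167 189 130  17  14  40  59  41  38  39  37  41
   41  41  42  44  43 192 342]]
```

```bash
cat > ang.py <<'E'
from fit import *
import sys
q=np.load("deck.npy");A=Rr(q[3]);Cs=cam("side")
def pt(x,r,a): return proj(Cs,q[:3]+A@[x,-.068+r*np.cos(a),r*np.sin(a)])
def warp(a):
    g=[(-.085,.02),(.085,.02),(.085,.136),(-.085,.136)]
    return cv2.getPerspectiveTransform(np.float32([pt(x,r,0) for x,r in g]),np.float32([pt(x,r,a) for x,r in g]))
def score(f0,f1):
    I=cv2.imread(f0,0).astype(np.float32);J=cv2.imread(f1,0).astype(np.float32)
    m=np.zeros(I.shape,np.uint8);cv2.fillPoly(m,[np.int32([pt(x,r,0) for x,r in[(-.075,.02),(.03,.02),(.03,.13),(-.075,.13)]])],1)
    o=[]
    for a in np.arange(-.04,.2,.01):
        H=warp(a);W=cv2.warpPerspective(J,H,(560,420),flags=cv2.INTER_CUBIC|cv2.WARP_INVERSE_MAP)
        x,y=I[m>0],W[m>0];o.append((round(a,3),np.corrcoef(x,y)[0,1].round(3)))
    return o
if __name__=="__main__": print(score("pics/side.png",sys.argv[1]))
E
python3 ang.py pics/side_close.png; python3 -c "
from fit import *
from ang import pt
print(pt(0,.12,.0),pt(0,.12,.05))"
```

```text
[(np.float64(-0.04), np.float64(0.753)), (np.float64(-0.03), np.float64(0.755)), (np.float64(-0.02), np.float64(0.747)), (np.float64(-0.01), np.float64(0.73)), (np.float64(0.0), np.float64(0.693)), (np.float64(0.01), np.float64(0.641)), (np.float64(0.02), np.float64(0.592)), (np.float64(0.03), np.float64(0.544)), (np.float64(0.04), np.float64(0.488)), (np.float64(0.05), np.float64(0.415)), (np.float64(0.06), np.float64(0.34)), (np.float64(0.07), np.float64(0.274)), (np.float64(0.08), np.float64(0.222)), (np.float64(0.09), np.float64(0.177)), (np.float64(0.1), np.float64(0.142)), (np.float64(0.11), np.float64(0.116)), (np.float64(0.12), np.float64(0.094)), (np.float64(0.13), np.float64(0.082)), (np.float64(0.14), np.float64(0.083)), (np.float64(0.15), np.float64(0.095)), (np.float64(0.16), np.float64(0.112)), (np.float64(0.17), np.float64(0.128)), (np.float64(0.18), np.float64(0.141)), (np.float64(0.19), np.float64(0.15))]
[329.10860019 158.08838741] [329.93452693 156.95885465]
```

{"api": "play_rows", "payload": {
  "linear": [
    [0,0,0],
    [0,0,0],
    [0,0,0]
  ],
  "turn": [0,0,0],
  "hand": 0.03
}}

```text
time: 32.8
tool_pos: [0.5924, -0.0974, 0.0901]
tool_rot: [-0.0, 0.993, -0.116, -0.002]
contact_force: [0.8, 0.7, -0.3]
gripper_width: 0.354
grasp_force: 0.0
```

{"api": "play_rows", "payload": {
  "linear": [
    [0,0,0.01],
    [0,0,0.03],
    [0,0,0.05],
    [-0.02,0.02,0.05],
    [-0.05,0.05,0.02],
    [-0.05,0.05,0],
    [-0.05,0.05,0],
    [0,0,0]
  ],
  "turn": [0,0,0,0,0,0,0,0]
}}

```text
time: 33.8
tool_pos: [0.4406, 0.0553, 0.249]
tool_rot: [-0.0, 0.993, -0.114, 0.001]
contact_force: [0.4, 1.2, -0.4]
gripper_width: 0.356
grasp_force: 0.0
```

```bash
python3 - <<'E'
from h import *
save("side_end",grab_frame("side"));save("top_end",grab_frame("top"))
E
python3 ang.py pics/side_end.png | tr '(' '\n' | grep '^0\|^-0' | paste -sd' ' | cut -c1-10; python3 -c "
from ang import score
o=score('pics/side.png','pics/side_end.png');print([(float(a),float(b)) for a,b in o][:12])
import cv2,numpy as np
a=cv2.imread('pics/top.png',0)[150:250,320:430].astype(np.float32);b=cv2.imread('pics/top_end.png',0)[150:250,320:430].astype(np.float32)
print(np.corrcoef(a.ravel(),b.ravel())[0,1],cv2.phaseCorrelate(a,b))"
```

```text
-0.04), np
[(-0.04, 0.449), (-0.03, 0.464), (-0.02, 0.474), (-0.01, 0.481), (0.0, 0.482), (0.01, 0.476), (0.02, 0.467), (0.03, 0.454), (0.04, 0.436), (0.05, 0.41), (0.06, 0.381), (0.07, 0.351)]
0.939719337074392 ((-0.051000481452490476, -0.0653494741389764), 0.8345275616645813)
```

```bash
python3 -c "
from plant import *
print(job_done())"
```

```text
the job is handed in; nothing more can be done
None
```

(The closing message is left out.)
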